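# Slide the amplifier module under the bridge

## Task

Push the flat finned amplifier module along the bench, in through the open mouth of the low plywood bridge and on under it, until its leading end rests squarely against the wooden stop behind the bridge. Only push it with the fingers: it must stay flat on the bench, never lifted or tipped. Keep the gripper off the bridge, leave all the other things where they are, and finish clear of everything.

Things in the scene. Friction and masses are not known exactly. Their poses are not given: they have to be found in the camera images.
- amp: flat amplifier module lying loose on the bench: aluminium case, fins on top, black flat ends, 130 (x, long) x 100 (y) x 24 mm high, 0.28 to 0.56 kg, too wide to pinch. Origin: centre of its underside, z up; both ends alike. Starts before the bridge's mouth, up to 40 mm off its centre line and 0.3 rad askew, middles 200 to 250 mm apart; stops where no longer pushed
- bridge: low plywood bridge fixed to the bench: roof 60 mm deep (x), 152 mm across (y), top at 41 mm, on two battens; the passage is 112 mm wide, 29 mm high: 6 mm free each side of the module, 5 mm overhead. Origin on the bench under the roof's middle; x is the direction to push (mouth at x = -30 mm), z up. Module home: its middle at x = -5 mm, 40 mm of it sticking out of the mouth
- stop (a point): middle of the near face of the wooden stop behind the bridge, at mid-height (11 mm): 60 mm along +x from the bridge's origin. The stop is fixed, 22 mm high, 112 mm long across the passage, between side rails 18 mm high; same axes as the bridge
- tape: roll of brown packing tape lying flat, 90 mm diameter, 48 mm high; origin under its centre; a bystander, usually beside the bridge
- jar: translucent whitish plastic jar with a white cap, 52 mm diameter, 55 mm high; origin under its centre; a bystander behind the stop
- spool: solder spool standing upright, 54 mm diameter, 42 mm high; origin under its centre; a bystander beside the bridge, on the robot's side
- screwdriver: black-handled screwdriver, 170 mm long, lying beside the module's lane on the side away from the robot, under 35 mm high; a bystander
- speaker: loose loudspeaker driver lying on its magnet, cone up, 100 mm diameter, 48 mm high; origin under its centre; a bystander behind the module's starting place
- meter: black multimeter lying flat, 150 x 75 x 40 mm; origin under its centre; a bystander beyond the bridge
- core: small steel-dark ring core, 26 mm diameter, 10 mm high, lying on top of the bridge roof; a bystander
Things that resemble listed ones, but are neither listed nor needed, are in the scene too. Several things look just like the amp: the one meant starts nearest to the robot's base. Several things have the shape of the bridge; the one meant has the colours described above.

How it is judged:
On the way:
1. the module's leading end is under the bridge roof, flat and between the battens (x of amp in the frame of bridge above -0.09 m and y of amp in the frame of bridge between -0.02 and 0.02 m and height (world z) of amp below 0.004 m), for 0.05 s.
At the end, for the whole second after the job is handed in: the module lies flat on the bench under the bridge, its leading end within 5 mm of the stop, square to the bridge within 0.07 rad, and at rest (x of amp in the frame of bridge between -0.01 and 0.003 m and y of amp in the frame of bridge between -0.012 and 0.012 m and angle between the x axis of amp and the x axis of bridge, either way round below 0.07 rad and angle between amp's own z axis and vertical below 0.04 rad and height (world z) of amp below 0.004 m and linear speed of amp below 0.01 m/s); the robot touches nothing.
It fails at once if the module is lifted or carried (its underside's middle more than 6 mm above the bench) (height (world z) of amp above 0.006 m).
It fails at once if the module is tipped (more than 0.1 rad) (angle between amp's own z axis and vertical above 0.1 rad).
It fails at once if the robot presses on the bridge (more than 3 N) (contact force between any of the fingers, the arm and bridge above 3 N).
It fails at once if a bystander is moved by more than 25 mm (distance of any of tape, jar, spool, screwdriver, speaker, meter, core from where it was at the start of the episode above 0.025 m).
It also fails if it takes over 72 s, if anything falls off the work surface, if the arm or the gripper's body presses on something with over 40 N, if the wrist force passes 120 N, or if a joint passes its speed limit or range.

## Robot

A 6-joint arm with a two-finger parallel gripper is mounted at the origin on the work surface. World frame = base frame: x ahead of the robot, y to its left, z up, the work surface at z = 0. Lengths are in m, angles in rad, forces in N, time in s.
With the tool pointing down it reaches from about 0.375 to 0.9 m from the base axis. Payload 3.1 kg.
Tool frame: the origin (TCP) lies where the fingers leave the gripper's body, on its centre line; the fingertips stand 73 mm ahead of it and the grasp point (between the pads) lies 54 mm ahead of it; z points along the fingers, y is the line along which they close (so a half turn about z gives the same grasp; the last joint's range is limited). The gripper opens to 85 mm and grips with 20 to 120 N. Pads are 22 mm wide; open, the fingers measure 114 mm over their backs; the gripper's body (76 mm by 85 mm) begins 54 mm behind the grasp point. The pads swing forward as they close: fully open they stand 13 mm farther back than shut.
Start: joints at [-1.478, 0.527, 1.433, -0, 1.181, -0.178], TCP at [0.168, -0.602, 0.304] pointing down, gripper open.
Joint ranges: [-3.08, 3.08], [-0.75, 2.2], [0.22, 2.44], [-1.43, 4.57], [0, 2.65], [-2.85, 2.85]. Speed limits (rad/s): [2.79, 2.79, 3.14, 3.14, 3.14, 3.14].

## Interface

Orientations are given as a unit quaternion [x, y, z, w].
In Python, from station import manip gives the robot as it stands.
- The arm moves only by the shell command python3 -m crank 'ROWS' [FORCE]. ROWS is JSON, a list of rows, each an object with "dp": the shift along the tool's x, y, z normalised to -1 to 1, where 1 is 50 cm, a list of three; "delta_rot": the turn, a rotation vector about the tool's x, y, z normalised to -1 to 1, where 1 is 2 pi rad, a list of three; "fingers": the opening, from -1 (shut) to 1 (fully open). A call has 1 to 12 rows; each row shifts and turns the commanded pose from where the row before left it, along the tool's axes as they then stand; what a row does not reach is not made up. A row lasts 1/12 s, in which the tool goes at most 41.7 mm and 7.16 degrees, less where a joint would pass 70% of its speed; a pose out of reach is approached as far as the arm can. A call with a number of a shift or a turn outside -1 to 1 is refused whole. A call with a gripper value outside its range is refused whole. The fingers move at their own pace and stop on an object; FORCE is the grip in N (left out, the last holds). Time passes only in rows, so rows that do not move let the fingers close. It gives the time, the measured TCP pose, the force, the opening and the grip force at its end, in the units of the state.
- manip.sense(): the state, without advancing time (a new reading comes with each control period).
- manip.snapshot(name): name is "scene" or "top" or "wrist"; returns (picture, depth): 420x560x3 uint8, red, green, blue; 420x560 float32, m along the optical axis (not along the pixel's ray), 0 where there is no reading.
- manip.camera_model(name): a dict with "fx", "fy", "cx", "cy" (pixels), "k1" (the pictures are not rectified: a ray, as slopes to the right and down, at radius r is drawn at 1 + k1 r^2 times it, then the intrinsics apply), "origin" and "attitude" of the camera in the world. Camera axes: x right, y up, looking along -z (the intrinsics and any distortion apply to the point x, -y, -z); pixel columns grow to the right and rows downward; lengths in m; the calibration is good to about 2 mm. A picture is of the moment at which its call begins: read the wrist's pose just before it. camera_model takes no time and is no camera call; for the wrist camera it gives the pose at the moment of the call.
- manip.sign_off(): hands the job in; it is judged then, once.
The state is a dict: "t": time; "q": joint angles; "qd": joint speeds; "tau": joint torques, N m; "tcp_pos": TCP position; "tool_rot": TCP orientation; "force": force on the tool from outside, world axes, zero at the start; "ft_torque": the same for the moment, N m; "finger_gap": opening from 0.0 (shut) to 1.0 (fully open); "gripper_force": force on a finger pad.
Only numpy, scipy, OpenCV 4.12 (cv2) and the standard library are available. Lean on these libraries where they do the work, as an engineer would, in place of code of your own. Each camera call takes 0.05 s, during which the arm holds its last target. There are 200 camera calls.

## Working session

There is one attempt and no reset: what is moved stays moved. The work goes in short steps, Python scripts to look and compute and a shell command to move; the robot and the scene stay as the last step left them, time stands still between calls to the robot, and variables do not carry over. Pictures are saved under pics/ and viewed, at most 10 in all, crops included, and the job is handed in when it is done.

```bash
ls; mkdir -p pics
cat > h.py <<'E'
import numpy as np,cv2
from station import manip
from scipy.spatial.transform import Rotation as R
def snap(n,f):
    m=manip.camera_model(n); p,d=manip.snapshot(n)
    cv2.imwrite(f'pics/{f}.png',p[:,:,::-1]); np.savez(f'pics/{f}.npz',p=p,d=d); return m,p,d
def att(m):
    a=np.array(m['attitude'],float)
    return a if a.shape==(3,3) else R.from_quat(a).as_matrix()
def rays(m,uv):
    uv=np.atleast_2d(np.array(uv,float))
    K=np.array([[m['fx'],0,m['cx']],[0,m['fy'],m['cy']],[0,0,1]])
    s=cv2.undistortPoints(uv[:,None],K,np.array([m['k1'],0,0,0.]))[:,0]
    return np.c_[s[:,0],-s[:,1],-np.ones(len(s))]@att(m).T
def onplane(m,uv,z):
    r=rays(m,uv);o=np.array(m['origin']); return o+r*((z-o[2])/r[:,2])[:,None]
def withdepth(m,uv,d):
    return np.array(m['origin'])+rays(m,uv)*np.atleast_1d(d)[:,None]
E
python3 - <<'E'
from h import *
import json
for n in ('scene','top'):
    m,p,d=snap(n,n+'1'); print(n,m); json.dump({k:np.array(v).tolist() for k,v in m.items()},open(f'pics/{n}1.json','w'))
print(manip.sense())
E
```

```text
pics
scene {'fx': 401.50357045707915, 'fy': 401.50357045707915, 'cx': 279.0702725192822, 'cy': 213.4163557395304, 'k1': -0.03649048655946144, 'origin': array([1.21457273, 0.21337412, 0.80483448]), 'attitude': array([0.22653206, 0.30522628, 0.75240698, 0.53796271])}
top {'fx': 392.7189679460859, 'fy': 392.7189679460859, 'cx': 275.39704873616813, 'cy': 209.45582295204554, 'k1': 0.016500459173867655, 'origin': array([ 0.42395409, -0.01639184,  1.33324766]), 'attitude': array([-0.02998434,  0.01906752,  0.70809439, -0.70522316])}
{'t': 0.1, 'q': array([-1.47752019e+00,  5.28338480e-01,  1.43375329e+00,  1.05137224e-05,
        1.18141986e+00, -1.78502057e-01]), 'qd': array([ 0.00110774, -0.00084602, -0.00304102,  0.00045005, -0.00119615,
        0.00034729]), 'tau': array([-1.24909989e-04, -4.43304956e+01, -1.78586984e+01, -2.75084267e-04,
        3.83469582e-03, -6.94431989e-06]), 'tcp_pos': array([ 0.16776013, -0.60154733,  0.30305932]), 'tool_rot': array([ 9.90781091e-01,  1.35469221e-01,  4.57313698e-05, -9.58411889e-04]), 'force': array([0.56941081, 0.15033268, 0.2035075 ]), 'ft_torque': array([-0.05530915, -0.00165849,  0.0252657 ]), 'gripper_force': 0.0, 'finger_gap': 1.0010257187607035}
```

View pics/top1.png

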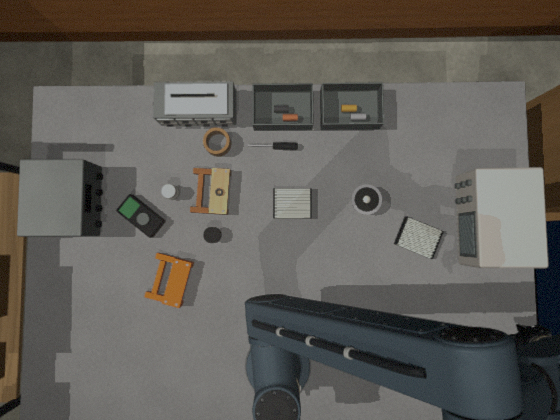

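View pics/scene1.png

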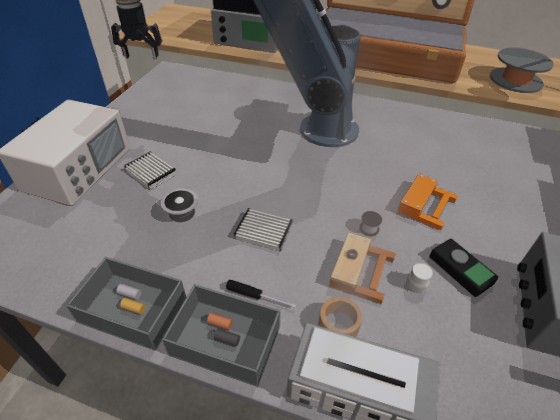

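The top view shows the amp at (293,203), the plywood bridge roof at (218,190) with its stop at (197,190), and the look-alike amp at (419,238). The orange bridge at (172,278) is a decoy. The push goes left in the image. The core is at (219,192), the screwdriver at (275,146), the spool at (213,235) and the speaker at (367,200). The scene view confirms this layout.

```bash
cat > meas.py <<'E'
from h import *
import json
def load(n):
    m=json.load(open(f'pics/{n}.json')); z=np.load(f'pics/{n}.npz'); return m,z['p'],z['d']
def world(m,d):
    v,u=np.mgrid[:d.shape[0],:d.shape[1]]
    W=withdepth(m,np.c_[u.ravel(),v.ravel()],d.ravel()).reshape(*d.shape,3); W[d<=0]=np.nan; return W
if __name__=='__main__':
    out=[]
    for n,seedA,seedB in (('top1',(293,203),(212,180)),('scene1',(263,230),(350,262))):
        m,p,d=load(n); W=world(m,d); hsv=cv2.cvtColor(p,cv2.COLOR_RGB2HSV)
        z=W[...,2]
        print(n,'bench z',np.nanmedian(z[(abs(W[...,0]-.45)<.05)&(abs(W[...,1]+.0)<.03)]))
        A=W[seedA[1],seedA[0]]
        mk=((np.hypot(W[...,0]-A[0],W[...,1]-A[1])<.1)&(z>.012)&(z<.035)).astype(np.uint8)
        c=max(cv2.findContours(mk,0,1)[0],key=cv2.contourArea)[:,0]
        zt=np.median(z[mk>0]); P=onplane(m,c,zt)
        r=cv2.minAreaRect(P[:,:2].astype(np.float32)); print('amp ztop',zt,'rect',r, np.round(cv2.boxPoints(r),4).tolist())
        # bridge roof
        B=W[seedB[1],seedB[0]]
        near=np.hypot(W[...,0]-B[0],W[...,1]-B[1])<.13
        mk=(near&(z>.034)&(z<.05)&(hsv[...,1]>60)).astype(np.uint8)
        mk=cv2.morphologyEx(mk,cv2.MORPH_CLOSE,np.ones((9,9)))
        c=max(cv2.findContours(mk,0,1)[0],key=cv2.contourArea)[:,0]
        zt=np.median(z[mk>0]);P=onplane(m,c,zt)
        r=cv2.minAreaRect(P[:,:2].astype(np.float32)); print('roof z',zt,r,np.round(cv2.boxPoints(r),4).tolist())
        q=near&(z>.014)&(z<.03)&(hsv[...,1]>60)
        o=cv2.cvtColor(p,cv2.COLOR_RGB2BGR);cv2.drawContours(o,[c[:,None]],-1,(255,0,0),1)
        print('rails/stop bbox',W[q][:,:2].min(0),W[q][:,:2].max(0))
    for k,px in dict(spool=(213,235),tape=(217,141),sd=(285,146),sdtip=(252,146),speaker=(367,200)).items():
        m,_,_=load('top1'); print(k,onplane(m,px,.03)[0])
E
python3 meas.py
```

```text
top1 bench z 0.0008660084118409239
amp ztop 0.02036611972300939 rect ((0.5384551882743835, -0.05202500522136688), (0.12766700983047485, 0.09767448157072067), 89.68741607666016) [[0.489300012588501, -0.11559999734163284], [0.586899995803833, -0.1160999983549118], [0.5875999927520752, 0.011500000022351742], [0.49000000953674316, 0.01209999993443489]]
roof z nan ((nan, nan), (0.0, 0.0), 0.0) [[nan, nan], [nan, nan], [nan, nan], [nan, nan]]
rails/stop bbox [0.50022597 0.15576863] [0.73744611 0.29202538]
scene1 bench z 0.0009279515316942266
amp ztop 0.022299137711301764 rect ((0.5408399701118469, -0.046266622841358185), (0.1330971121788025, 0.10958549380302429), 89.51763916015625) [[0.4855000078678131, -0.11240000277757645], [0.5950999855995178, -0.11330000311136246], [0.5961999893188477, 0.01979999989271164], [0.48660001158714294, 0.02070000022649765]]
roof z nan ((nan, nan), (0.0, 0.0), 0.0) [[nan, nan], [nan, nan], [nan, nan], [nan, nan]]
rails/stop bbox [0.50660734 0.16052791] [0.72432137 0.29618175]
spool [0.43055272 0.2109728  0.03      ]
tape [0.74691408 0.19974387 0.03      ]
sd [ 0.72826884 -0.02945835  0.03      ]
sdtip [0.72905348 0.08159627 0.03      ]
speaker [ 0.54461721 -0.30044474  0.03      ]
```

```bash
sed -i 's/zt=np.median(z\[mk>0\])/zt=np.nanmedian(z[mk>0])/' meas.py
cat > b2.py <<'E'
from meas import *
# roof in rectified top-down: sample bright plywood color
for n,s in (('top1',(212,180)),('scene1',(350,262))):
    m,p,d=load(n); W=world(m,d); z=W[...,2]; hsv=cv2.cvtColor(p,cv2.COLOR_RGB2HSV)
    B=W[s[1],s[0]]; near=np.hypot(W[...,0]-B[0],W[...,1]-B[1])<.13
    mk=(near&(abs(hsv[...,0].astype(int)-20)<7)&(hsv[...,1]>50)&(z>.033)&(z<.06)).astype(np.uint8)
    mk=cv2.morphologyEx(mk,cv2.MORPH_CLOSE,np.ones((7,7)))
    c=max(cv2.findContours(mk,0,1)[0],key=cv2.contourArea)[:,0]
    r=cv2.minAreaRect(onplane(m,c,.041)[:,:2].astype(np.float32)); print(n,'roofz',np.nanmedian(z[mk>0]),r,np.round(cv2.boxPoints(r),4).tolist())
    mk=(near&(hsv[...,1]>50)&(z>.010)&(z<.03)).astype(np.uint8)
    c=max(cv2.findContours(mk,0,1)[0],key=cv2.contourArea)[:,0]
    r=cv2.minAreaRect(onplane(m,c,.02)[:,:2].astype(np.float32)); print('low',np.nanmedian(z[mk>0]),r,np.round(cv2.boxPoints(r),4).tolist())
    (x,y)=s
    cv2.imwrite(f'pics/crop_{n}.png',cv2.resize(p[y-50:y+70,x-60:x+120,::-1],None,fx=4,fy=4,interpolation=2))
E
python3 b2.py
```

```text
top1 roofz 0.041833559057941505 ((0.5772773623466492, 0.1899528205394745), (0.06081109493970871, 0.15228797495365143), 85.88543701171875) [[0.499099999666214, 0.16509999334812164], [0.6510000228881836, 0.1542000025510788], [0.6553999781608582, 0.21480000019073486], [0.5034999847412109, 0.2257000058889389]]
low 0.019855878235207958 ((0.581368625164032, 0.25593143701553345), (0.06499174982309341, 0.15211798250675201), 87.52080535888672) [[0.5040000081062317, 0.22679999470710754], [0.656000018119812, 0.22020000219345093], [0.6588000059127808, 0.2851000130176544], [0.5067999958992004, 0.29170000553131104]]
scene1 roofz 0.04167351726858459 ((0.5810674428939819, 0.19411641359329224), (0.05944996327161789, 0.15583710372447968), 86.2191390991211) [[0.5013999938964844, 0.1695999950170517], [0.6568999886512756, 0.15929999947547913], [0.6607999801635742, 0.21860000491142273], [0.505299985408783, 0.2289000004529953]]
low 0.019360979955318214 ((0.5870410203933716, 0.22782443463802338), (0.1273920238018036, 0.1595761924982071), 86.18983459472656) [[0.5031999945640564, 0.1695999950170517], [0.6624000072479248, 0.1589999943971634], [0.6708999872207642, 0.28610000014305115], [0.5116999745368958, 0.29670000076293945]]
```

View pics/crop_top1.png

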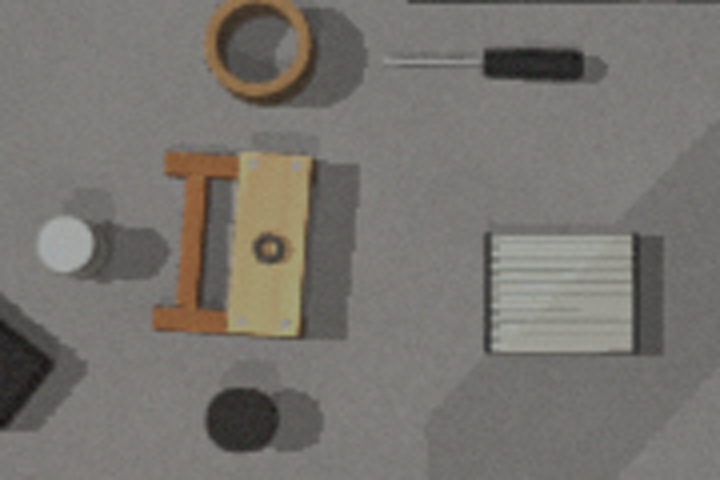

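The amp sits about 22 mm towards the robot off the bridge axis and is 4° askew. I'll square and shift it by pushing its long side with both fingers, then push it in from behind.

```bash
python3 -m crank '[{"dp":[0,0,0],"delta_rot":[0,0,0.0136],"fingers":0.4},{"dp":[0,0,0],"delta_rot":[0,0,0.0136],"fingers":0.4},{"dp":[0,0,0],"delta_rot":[0,0,0.0136],"fingers":0.4},{"dp":[0,0,0],"delta_rot":[0,0,0.0136],"fingers":0.4},{"dp":[0.0268,-0.064,0],"delta_rot":[0,0,0],"fingers":0.4},{"dp":[0.0268,-0.064,0],"delta_rot":[0,0,0],"fingers":0.4},{"dp":[0.0268,-0.064,0],"delta_rot":[0,0,0],"fingers":0.4},{"dp":[0.0268,-0.064,0],"delta_rot":[0,0,0],"fingers":0.4},{"dp":[0.0268,-0.064,0],"delta_rot":[0,0,0],"fingers":0.4},{"dp":[0.0268,-0.064,0],"delta_rot":[0,0,0],"fingers":0.4},{"dp":[0.0268,-0.064,0],"delta_rot":[0,0,0],"fingers":0.4},{"dp":[0.0268,-0.064,0],"delta_rot":[0,0,0],"fingers":0.4}]'
python3 -m crank '[{"dp":[0.0268,-0.064,0],"delta_rot":[0,0,0],"fingers":0.4},{"dp":[0.0268,-0.064,0],"delta_rot":[0,0,0],"fingers":0.4},{"dp":[0.0268,-0.064,0],"delta_rot":[0,0,0],"fingers":0.4},{"dp":[0.0268,-0.064,0],"delta_rot":[0,0,0],"fingers":0.4},{"dp":[0.0268,-0.064,0],"delta_rot":[0,0,0],"fingers":0.4},{"dp":[0.0268,-0.064,0],"delta_rot":[0,0,0],"fingers":0.4},{"dp":[0.0268,-0.064,0],"delta_rot":[0,0,0],"fingers":0.4},{"dp":[0.0268,-0.064,0],"delta_rot":[0,0,0],"fingers":0.4},{"dp":[0.0268,-0.064,0],"delta_rot":[0,0,0],"fingers":0.4},{"dp":[0.0268,-0.064,0],"delta_rot":[0,0,0],"fingers":0.4},{"dp":[0,0,0],"delta_rot":[0,0,0],"fingers":0.4},{"dp":[0,0,0],"delta_rot":[0,0,0],"fingers":0.4}]'
```

```text
t: 1.1
tcp_pos: [0.293, -0.3524, 0.3037]
tool_rot: [0.999, -0.035, -0.0, -0.0]
force: [0.9, 0.0, 0.5]
finger_gap: 0.698
gripper_force: 0.0
t: 2.1
tcp_pos: [0.4489, -0.0427, 0.3037]
tool_rot: [0.999, -0.033, -0.0, 0.0]
force: [-0.6, -0.8, -0.8]
finger_gap: 0.7
gripper_force: 0.0
```

```bash
python3 -m crank '[{"dp":[0,0,0.064],"delta_rot":[0,0,0],"fingers":0.4},{"dp":[0,0,0.064],"delta_rot":[0,0,0],"fingers":0.4},{"dp":[0,0,0.064],"delta_rot":[0,0,0],"fingers":0.4},{"dp":[0,0,0.064],"delta_rot":[0,0,0],"fingers":0.4},{"dp":[0,0,0.064],"delta_rot":[0,0,0],"fingers":0.4},{"dp":[0,0,0.064],"delta_rot":[0,0,0],"fingers":0.4},{"dp":[0,0,0.04],"delta_rot":[0,0,0],"fingers":0.4},{"dp":[0,0,0.02],"delta_rot":[0,0,0],"fingers":0.4},{"dp":[0,0,0.006],"delta_rot":[0,0,0],"fingers":0.4},{"dp":[0,0,0],"delta_rot":[0,0,0],"fingers":0.4}]'
python3 - <<'E'
from h import *
m,p,d=snap('scene','scene2')
cv2.imwrite('pics/s2c.png',cv2.resize(p[120:320,180:440,::-1],None,fx=3,fy=3))
E
```

```text
t: 2.93
tcp_pos: [0.4485, -0.0451, 0.0786]
tool_rot: [0.999, -0.036, -0.001, -0.0]
force: [0.6, 0.7, -0.2]
finger_gap: 0.704
gripper_force: 0.0
```

View pics/s2c.png

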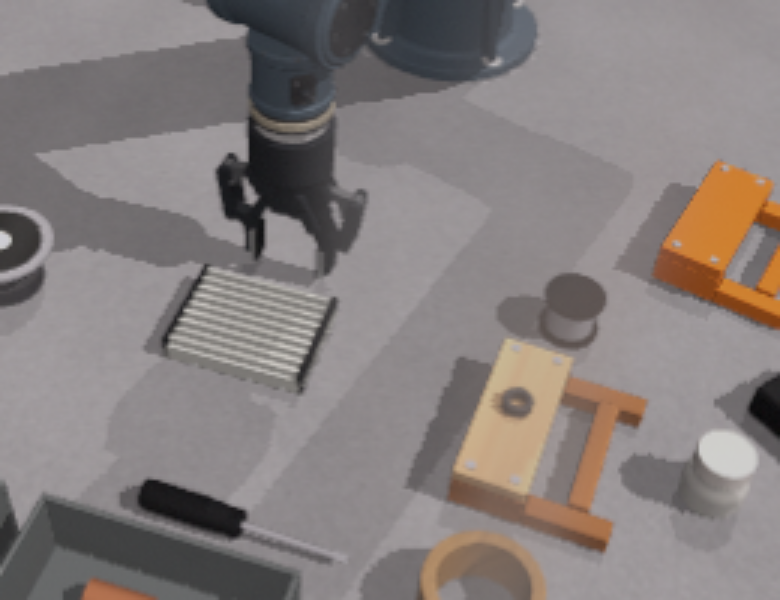

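The scene view shows both fingers low beside the amp's robot-side long edge (tips near (255,255) and (325,270)), with nothing touched. Next is the side push of about 50 mm, then back off.

```bash
python3 -m crank '[{"dp":[0.03,0,0],"delta_rot":[0,0,0],"fingers":0.4},{"dp":[0.016,0,0],"delta_rot":[0,0,0],"fingers":0.4},{"dp":[0.008,0,0],"delta_rot":[0,0,0],"fingers":0.4},{"dp":[0.008,0,0],"delta_rot":[0,0,0],"fingers":0.4},{"dp":[0.008,0,0],"delta_rot":[0,0,0],"fingers":0.4},{"dp":[0.008,0,0],"delta_rot":[0,0,0],"fingers":0.4},{"dp":[0.008,0,0],"delta_rot":[0,0,0],"fingers":0.4},{"dp":[0.008,0,0],"delta_rot":[0,0,0],"fingers":0.4},{"dp":[0.006,0,0],"delta_rot":[0,0,0],"fingers":0.4},{"dp":[0.004,0,0],"delta_rot":[0,0,0],"fingers":0.4},{"dp":[0,0,0],"delta_rot":[0,0,0],"fingers":0.4},{"dp":[0,0,0],"delta_rot":[0,0,0],"fingers":0.4}]'
python3 - <<'E'
from h import *
import json
from meas import world
for n in ('scene','top'):
    m,p,d=snap(n,n+'3'); W=world(m,d); z=W[...,2]; hsv=cv2.cvtColor(p,cv2.COLOR_RGB2HSV)
    # bright fins mask
    mk=((abs(W[...,0]-.56)<.09)&(abs(W[...,1]+.055)<.1)&(z>.012)&(z<.03)&(hsv[...,1]<70)).astype(np.uint8)
    c=max(cv2.findContours(mk,0,1)[0],key=cv2.contourArea)[:,0]
    r=cv2.minAreaRect(onplane(m,c,.022)[:,:2].astype(np.float32)); print(n,r,np.round(cv2.boxPoints(r),4).tolist())
E
```

```text
t: 3.98
tcp_pos: [0.4977, -0.0468, 0.0794]
tool_rot: [0.999, -0.035, -0.003, -0.001]
force: [-4.9, 2.0, 4.5]
finger_gap: 0.698
gripper_force: 2.6
scene ((0.5518802404403687, -0.04880053550004959), (0.1338798701763153, 0.12920425832271576), 85.84588623046875) [[0.48260000348091125, -0.11089999973773956], [0.6115000247955322, -0.12020000070333481], [0.6212000250816345, 0.013299999758601189], [0.49230000376701355, 0.022600000724196434]]
top ((0.5804697275161743, -0.05685925483703613), (0.12960414588451385, 0.05741044878959656), 85.0634994506836) [[0.5462999939918518, -0.11900000274181366], [0.6035000085830688, -0.12389999628067017], [0.6146000027656555, 0.005200000014156103], [0.5573999881744385, 0.010200000368058681]]
```

```bash
python3 -m crank '[{"dp":[0.004,0,0],"delta_rot":[0,0,0],"fingers":0.4},{"dp":[0,0,0],"delta_rot":[0,0,0],"fingers":0.4},{"dp":[-0.03,0,0],"delta_rot":[0,0,0],"fingers":0.4},{"dp":[-0.03,0,0],"delta_rot":[0,0,0],"fingers":0.4},{"dp":[0,0,-0.07],"delta_rot":[0,0,0],"fingers":0.4},{"dp":[0,0,-0.07],"delta_rot":[0,0,0],"fingers":0.4},{"dp":[0,0,-0.07],"delta_rot":[0,0,0],"fingers":0.4},{"dp":[0.046,0.0564,0],"delta_rot":[0,0,0],"fingers":0.4},{"dp":[0.046,0.0564,0],"delta_rot":[0,0,0],"fingers":0.4},{"dp":[0.046,0.0564,0],"delta_rot":[0,0,0],"fingers":0.4},{"dp":[0.046,0.0564,0],"delta_rot":[0,0,0],"fingers":0.4},{"dp":[0,0,0],"delta_rot":[0,0,-0.0192],"fingers":0.4}]'
python3 -m crank '[{"dp":[0,0,0],"delta_rot":[0,0,-0.0192],"fingers":0.4},{"dp":[0,0,0],"delta_rot":[0,0,-0.0192],"fingers":0.4},{"dp":[0,0,0],"delta_rot":[0,0,-0.0192],"fingers":0.4},{"dp":[0,0,0],"delta_rot":[0,0,-0.0192],"fingers":0.4},{"dp":[0,0,0],"delta_rot":[0,0,-0.0192],"fingers":0.4},{"dp":[0,0,0],"delta_rot":[0,0,-0.0192],"fingers":0.4},{"dp":[0,0,0],"delta_rot":[0,0,-0.0192],"fingers":0.4},{"dp":[0,0,0],"delta_rot":[0,0,-0.0192],"fingers":0.4},{"dp":[0,0,0],"delta_rot":[0,0,-0.0192],"fingers":0.4},{"dp":[0,0,0],"delta_rot":[0,0,-0.0192],"fingers":0.4},{"dp":[0,0,0],"delta_rot":[0,0,-0.0192],"fingers":0.4},{"dp":[0,0,0],"delta_rot":[0,0,-0.0192],"fingers":0.4}]'
python3 - <<'E'
from h import *
import json
from meas import world
print(manip.sense()['q'])
for n in ('scene','top','wrist'):
    m,p,d=snap(n,n+'4'); json.dump({k:np.array(v).tolist() for k,v in m.items()},open(f'pics/{n}4.json','w')); W=world(m,d); z=W[...,2]; hsv=cv2.cvtColor(p,cv2.COLOR_RGB2HSV)
    mk=((abs(W[...,0]-.56)<.1)&(abs(W[...,1]+.055)<.12)&(z>.012)&(z<.03)&(hsv[...,1]<70)).astype(np.uint8)
    c=max(cv2.findContours(mk,0,1)[0],key=cv2.contourArea)[:,0]
    r=cv2.minAreaRect(onplane(m,c,.022)[:,:2].astype(np.float32)); print(n,r,np.round(cv2.boxPoints(r),4).tolist())
E
```

```text
t: 5.08
tcp_pos: [0.5623, -0.1717, 0.186]
tool_rot: [1.0, 0.025, 0.006, 0.004]
force: [0.8, -1.5, 0.7]
finger_gap: 0.701
gripper_force: 0.0
t: 6.08
tcp_pos: [0.5567, -0.1649, 0.1846]
tool_rot: [0.73, 0.683, 0.0, 0.001]
force: [1.0, 0.2, 0.1]
finger_gap: 0.701
gripper_force: 0.0
[-4.80383523e-01  6.28492222e-01  1.64903055e+00  2.04625735e-04
  8.62411865e-01 -4.13963455e-01]
scene ((0.5617138147354126, -0.04947585612535477), (0.13344353437423706, 0.10972850769758224), 86.13959503173828) [[0.5024999976158142, -0.11240000277757645], [0.6119999885559082, -0.11969999969005585], [0.6208999752998352, 0.013399999588727951], [0.5115000009536743, 0.020800000056624413]]
top ((0.5587247610092163, -0.05544838309288025), (0.12994424998760223, 0.09961137175559998), 86.06246948242188) [[0.5045999884605408, -0.11680000275373459], [0.6039999723434448, -0.12370000034570694], [0.6129000186920166, 0.006000000052154064], [0.5134999752044678, 0.012799999676644802]]
wrist ((0.5592888593673706, -0.06989839673042297), (0.09858016669750214, 0.10000957548618317), 85.74392700195312) [[0.5058000087738037, -0.1152999997138977], [0.6054999828338623, -0.12280000001192093], [0.6128000020980835, -0.02449999935925007], [0.5131000280380249, -0.017000000923871994]]
```

View pics/wrist4.png

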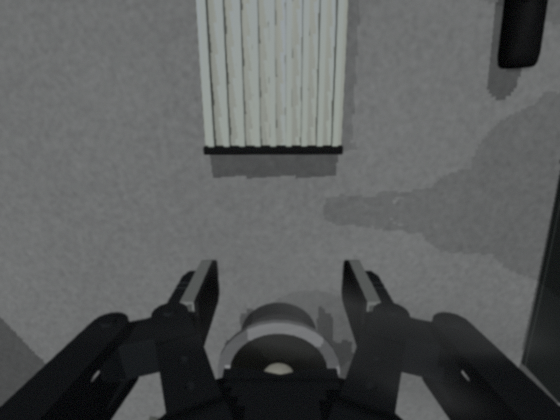

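View pics/top4.png

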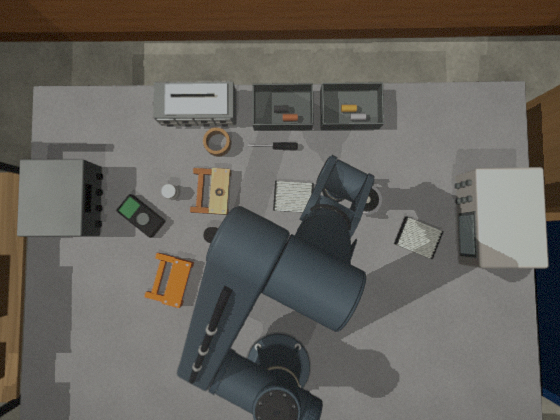

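The wrist view shows the amp's rear end square in front of the fingers (edge from (205,150) to (342,150)), about 5 mm left of the finger centre at x≈280. The top view shows the amp in line with the bridge: 86.1° against 86.0°, about 1.4 mm off centre. I'll shift 5 mm, descend and start pushing.

```bash
python3 -m crank '[{"dp":[0,-0.01,0.05],"delta_rot":[0,0,0],"fingers":0.4},{"dp":[0,0,0.06],"delta_rot":[0,0,0],"fingers":0.4},{"dp":[0,0,0.06],"delta_rot":[0,0,0],"fingers":0.4},{"dp":[0,0,0.03],"delta_rot":[0,0,0],"fingers":0.4},{"dp":[0,0,0.012],"delta_rot":[0,0,0],"fingers":0.4},{"dp":[0.03,0,0],"delta_rot":[0,0,0],"fingers":0.4},{"dp":[0.02,0,0],"delta_rot":[0,0,0],"fingers":0.4},{"dp":[0.01,0,0],"delta_rot":[0,0,0],"fingers":0.4},{"dp":[0.01,0,0],"delta_rot":[0,0,0],"fingers":0.4},{"dp":[0.01,0,0],"delta_rot":[0,0,0],"fingers":0.4}]'
python3 -m crank '[{"dp":[0.014,0,0],"delta_rot":[0,0,0],"fingers":0.4},{"dp":[0.018,0,0],"delta_rot":[0,0,0],"fingers":0.4},{"dp":[0.018,0,0],"delta_rot":[0,0,0],"fingers":0.4},{"dp":[0.018,0,0],"delta_rot":[0,0,0],"fingers":0.4},{"dp":[0.018,0,0],"delta_rot":[0,0,0],"fingers":0.4},{"dp":[0.018,0,0],"delta_rot":[0,0,0],"fingers":0.4},{"dp":[0.018,0,0],"delta_rot":[0,0,0],"fingers":0.4},{"dp":[0.018,0,0],"delta_rot":[0,0,0],"fingers":0.4},{"dp":[0.018,0,0],"delta_rot":[0,0,0],"fingers":0.4},{"dp":[0.014,0,0],"delta_rot":[0,0,0],"fingers":0.4},{"dp":[0.008,0,0],"delta_rot":[0,0,0],"fingers":0.4},{"dp":[0,0,0],"delta_rot":[0,0,0],"fingers":0.4}]'
python3 - <<'E'
from h import *
m,p,d=snap('wrist','wrist5'); snap('scene','scene5')
E
```

```text
t: 7.07
tcp_pos: [0.5554, -0.1246, 0.0792]
tool_rot: [0.732, 0.682, 0.0, 0.002]
force: [-0.3, -3.8, 1.3]
finger_gap: 0.701
gripper_force: 2.0
t: 8.07
tcp_pos: [0.562, -0.0346, 0.0789]
tool_rot: [0.732, 0.681, 0.001, 0.001]
force: [0.6, -1.7, 0.4]
finger_gap: 0.696
gripper_force: 0.8
```

View pics/wrist5.png

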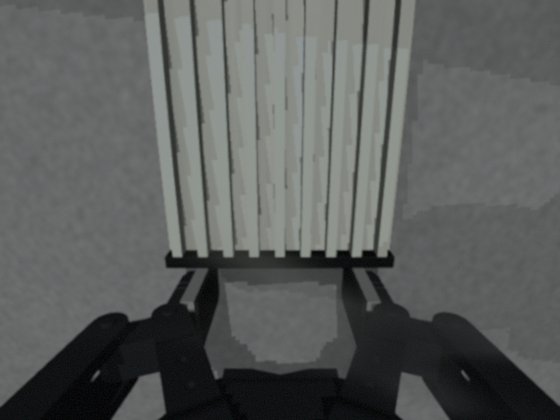

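The wrist view shows both fingers flat against the rear end (edge at row 260, columns 166–393), centred and square. I'll push on to just before the mouth and check the alignment there.

```bash
python3 -m crank '[{"dp":[0.01,0,0],"delta_rot":[0,0,0],"fingers":0.4},{"dp":[0.016,0,0],"delta_rot":[0,0,0],"fingers":0.4},{"dp":[0.018,0,0],"delta_rot":[0,0,0],"fingers":0.4},{"dp":[0.018,0,0],"delta_rot":[0,0,0],"fingers":0.4},{"dp":[0.016,0,0],"delta_rot":[0,0,0],"fingers":0.4},{"dp":[0.012,0,0],"delta_rot":[0,0,0],"fingers":0.4},{"dp":[0.006,0,0],"delta_rot":[0,0,0],"fingers":0.4},{"dp":[0,0,0],"delta_rot":[0,0,0],"fingers":0.4}]'
python3 - <<'E'
from h import *
m,p,d=snap('scene','scene6'); _,q,_=snap('top','top6')
a=cv2.resize(p[180:320,220:420],None,fx=3,fy=3,interpolation=2);b=cv2.resize(q[140:280,170:310],None,fx=3,fy=3,interpolation=2)
b=b[:,:200*1] if 0 else b
o=np.hstack([cv2.resize(a,(440,308)),cv2.resize(b,(308,308))]);cv2.imwrite('pics/c6.png',o[:,:,::-1])
E
```

```text
t: 8.83
tcp_pos: [0.5645, 0.0132, 0.0781]
tool_rot: [0.732, 0.681, 0.0, 0.0]
force: [0.9, -1.1, 1.6]
finger_gap: 0.702
gripper_force: 1.0
```

View pics/c6.png

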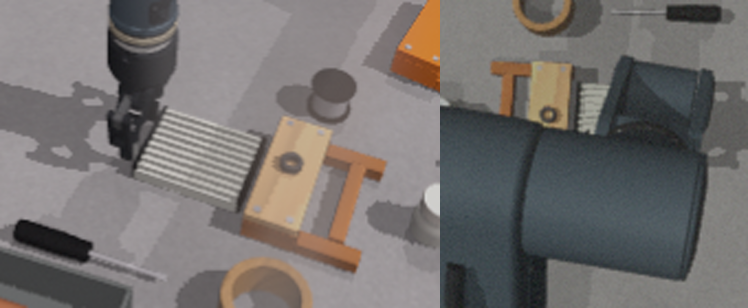

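The left crop (scene) shows the amp square at the mouth, centred between the roof's ends, with its front edge running (267,138)–(241,205). The bystanders are untouched. I'll push in gently and watch the force.

```bash
python3 -m crank '[{"dp":[0.008,0,0],"delta_rot":[0,0,0],"fingers":0.4},{"dp":[0.01,0,0],"delta_rot":[0,0,0],"fingers":0.4},{"dp":[0.01,0,0],"delta_rot":[0,0,0],"fingers":0.4},{"dp":[0.01,0,0],"delta_rot":[0,0,0],"fingers":0.4},{"dp":[0.01,0,0],"delta_rot":[0,0,0],"fingers":0.4},{"dp":[0.01,0,0],"delta_rot":[0,0,0],"fingers":0.4}]'
python3 -m crank '[{"dp":[0.01,0,0],"delta_rot":[0,0,0],"fingers":0.4},{"dp":[0.01,0,0],"delta_rot":[0,0,0],"fingers":0.4},{"dp":[0.01,0,0],"delta_rot":[0,0,0],"fingers":0.4},{"dp":[0.01,0,0],"delta_rot":[0,0,0],"fingers":0.4},{"dp":[0.01,0,0],"delta_rot":[0,0,0],"fingers":0.4},{"dp":[0.008,0,0],"delta_rot":[0,0,0],"fingers":0.4},{"dp":[0.004,0,0],"delta_rot":[0,0,0],"fingers":0.4}]'
python3 - <<'E'
from h import *
m,p,d=snap('scene','scene7'); _,q,_=snap('wrist','wrist7')
o=np.hstack([cv2.resize(p[180:320,220:420],(440,308),interpolation=2),cv2.resize(q,(360,308))]);cv2.imwrite('pics/c7.png',o[:,:,::-1])
E
```

```text
t: 9.43
tcp_pos: [0.5663, 0.0423, 0.0778]
tool_rot: [0.732, 0.681, -0.0, -0.0]
force: [-0.9, -5.0, 0.3]
finger_gap: 0.698
gripper_force: 2.2
t: 10.02
tcp_pos: [0.5686, 0.0736, 0.0778]
tool_rot: [0.732, 0.681, -0.0, -0.0]
force: [-0.3, -3.5, -0.2]
finger_gap: 0.701
gripper_force: 1.8
```

View pics/c7.png

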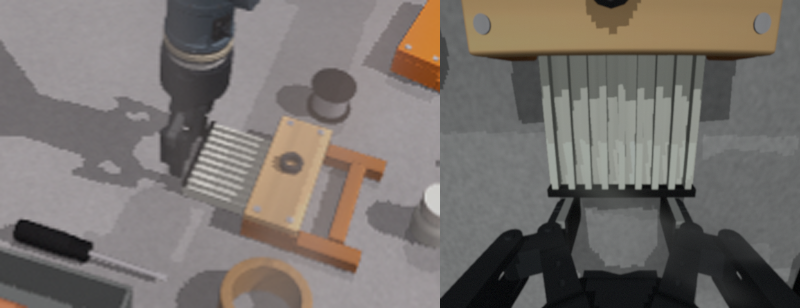

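The wrist crop (right) shows the amp under the roof, square and centred: amp columns 538–706, roof 468–780. I'll go on towards the stop.

```bash
python3 -m crank '[{"dp":[0.01,0,0],"delta_rot":[0,0,0],"fingers":0.4},{"dp":[0.01,0,0],"delta_rot":[0,0,0],"fingers":0.4},{"dp":[0.01,0,0],"delta_rot":[0,0,0],"fingers":0.4},{"dp":[0.01,0,0],"delta_rot":[0,0,0],"fingers":0.4},{"dp":[0.01,0,0],"delta_rot":[0,0,0],"fingers":0.4},{"dp":[0.006,0,0],"delta_rot":[0,0,0],"fingers":0.4},{"dp":[0.004,0,0],"delta_rot":[0,0,0],"fingers":0.4}]'
python3 -m crank '[{"dp":[0.004,0,0],"delta_rot":[0,0,0],"fingers":0.4},{"dp":[0.004,0,0],"delta_rot":[0,0,0],"fingers":0.4}]'
python3 -m crank '[{"dp":[0.004,0,0],"delta_rot":[0,0,0],"fingers":0.4},{"dp":[0.004,0,0],"delta_rot":[0,0,0],"fingers":0.4}]'
```

```text
t: 10.7
tcp_pos: [0.5709, 0.1034, 0.0778]
tool_rot: [0.732, 0.681, -0.0, -0.0]
force: [-0.0, -2.9, -0.3]
finger_gap: 0.697
gripper_force: 1.3
t: 10.87
tcp_pos: [0.5711, 0.107, 0.0778]
tool_rot: [0.732, 0.681, -0.0, -0.0]
force: [0.4, -2.7, -1.2]
finger_gap: 0.699
gripper_force: 1.2
t: 11.03
tcp_pos: [0.5715, 0.1108, 0.0778]
tool_rot: [0.732, 0.681, -0.0, -0.0]
force: [-0.7, -2.3, -0.9]
finger_gap: 0.701
gripper_force: 1.1
```

```bash
python3 -m crank '[{"dp":[0.003,0,0],"delta_rot":[0,0,0],"fingers":0.4},{"dp":[0.003,0,0],"delta_rot":[0,0,0],"fingers":0.4}]'
python3 -m crank '[{"dp":[0.003,0,0],"delta_rot":[0,0,0],"fingers":0.4},{"dp":[0,0,0],"delta_rot":[0,0,0],"fingers":0.4}]'
python3 - <<'E'
from h import *
m,p,d=snap('scene','scene8'); _,q,_=snap('wrist','wrist8')
o=np.hstack([cv2.resize(p[180:320,220:420],(440,308),interpolation=2),cv2.resize(q,(360,308))]);cv2.imwrite('pics/c8.png',o[:,:,::-1])
from meas import world
W=world(m,d); 
# front black end of amp seen past the roof: bridge-frame x of points z>.018..0.028 between rails
R2=np.array([[.0698,.9976],[-.9976,.0698]]); b=(W[...,:2]-np.array([.5811,.1941]))@R2.T
z=W[...,2]; hsv=cv2.cvtColor(p,cv2.COLOR_RGB2HSV)
s=(abs(b[...,1])<.035)&(b[...,0]>.03)&(b[...,0]<.085)
for lo in np.arange(.03,.085,.004):
    k=s&(b[...,0]>=lo)&(b[...,0]<lo+.004); print(round(lo,3),k.sum(),np.round(np.nanmedian(z[k]),4),np.median(hsv[k],axis=0))
E
```

```text
t: 11.2
tcp_pos: [0.5719, 0.1117, 0.0779]
tool_rot: [0.731, 0.682, -0.001, 0.001]
force: [-1.4, -16.6, -1.4]
finger_gap: 0.702
gripper_force: 8.5
t: 11.37
tcp_pos: [0.572, 0.1118, 0.0779]
tool_rot: [0.731, 0.682, -0.002, 0.002]
force: [-0.1, -17.5, -1.4]
finger_gap: 0.697
gripper_force: 8.3
0.03 38 0.0218 [ 14.  23. 155.]
0.034 42 0.0222 [ 14.  20. 154.]
0.038 42 0.0232 [ 14.  17. 161.]
0.042 38 0.0227 [ 15.   18.  159.5]
0.046 39 0.0222 [ 15.  16. 163.]
0.05 38 0.0227 [ 13.5  19.  141. ]
0.054 36 0.0252 [ 9.  35.  96.5]
0.058 39 0.023 [  9.  77. 100.]
0.062 41 0.0225 [ 12. 124. 168.]
0.066 37 0.0223 [ 12. 128. 171.]
0.07 39 0.0223 [ 12. 130. 174.]
0.074 37 0.0213 [ 12. 132. 178.]
0.078 35 0.0002 [  8.  22. 157.]
0.082 29 -0.0001 [168.   8. 156.]
```

The force jumped to 17 N at the expected place, and the amp's black end meets the stop at about 58 mm. Backing off and lifting.

```bash
python3 -m crank '[{"dp":[-0.01,0,0],"delta_rot":[0,0,0],"fingers":0.4},{"dp":[-0.03,0,0],"delta_rot":[0,0,0],"fingers":0.4},{"dp":[-0.05,0,0],"delta_rot":[0,0,0],"fingers":0.4},{"dp":[-0.05,0,0],"delta_rot":[0,0,0],"fingers":0.4},{"dp":[0,0,-0.05],"delta_rot":[0,0,0],"fingers":0.4},{"dp":[0,0,-0.06],"delta_rot":[0,0,0],"fingers":0.4},{"dp":[0,0,-0.06],"delta_rot":[0,0,0],"fingers":0.4},{"dp":[0,0,0],"delta_rot":[0,0,0],"fingers":0.4},{"dp":[0,0,0],"delta_rot":[0,0,0],"fingers":0.4}]'
python3 - <<'E'
from h import *
m,p,d=snap('scene','scene9'); _,q,_=snap('wrist','wrist9')
o=np.hstack([cv2.resize(p[180:320,220:420],(440,308),interpolation=2),cv2.resize(q,(360,308))]);cv2.imwrite('pics/c9.png',o[:,:,::-1])
E
```

```text
t: 12.22
tcp_pos: [0.5681, 0.0457, 0.1651]
tool_rot: [0.732, 0.681, 0.002, 0.002]
force: [-0.5, 0.4, 0.0]
finger_gap: 0.7
gripper_force: 0.0
```

View pics/c9.png

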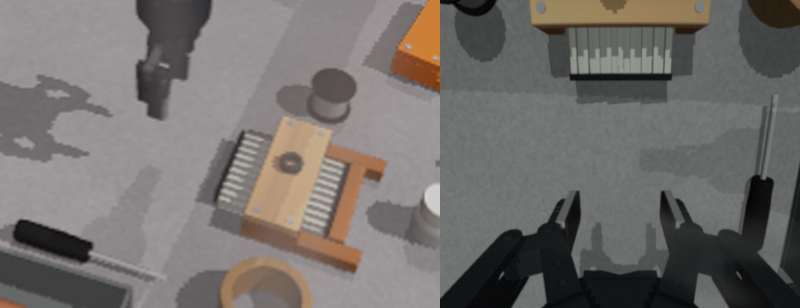

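The amp lies under the bridge, square and against the stop (left crop, front edge about (345,165)–(318,235)). The gripper is clear and the bystanders are where they were.

```bash
python3 -c "
from station import manip
print(manip.sign_off())"
```

```text
the job is handed in; nothing more can be done
None
```

I handed the job in: the amp is flat under the plywood bridge, square and against the stop, the gripper is clear, and the bystanders looked unmoved; the sign-off returned no verdict.

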